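# Key a forming die into its carrier by feel

## Task

Load the brass forming die into the round well of the dough press's die carrier: its notch must go over the tongue inside the well, whose angle has to be felt out, so that the die ends flat and fully home on the floor of the well, released. Work gently: never drop the die in or force it down on the tongue or block (a press of about 10 N is plenty, 80 N does damage), and leave the jar, bowl and scraper as they are.

Things in the scene. Friction and masses are not known exactly. Their poses are not given: they have to be found in the camera images.
- die: Loose brass die, 0.2 to 0.4 kg: disc 63 mm across, 20 mm thick (lowest 5 mm tapered to 58 mm). One 11 mm wide notch right through the rim on its +x side, from 20 mm off the axis outwards. On top a white grip bar along x: 40 mm long (centred at x = -2 mm), 14 mm wide in y, from 20 to 53 mm above the underside; pinch it across y from above. Origin: centre of the underside, z up.
- carrier: Die carrier, fixed to the bench: aluminium block 130 x 130 mm, 26 mm high, with a round well in its middle, 65.5 mm across, 16 mm deep. Origin: centre of the underside, z up; a red stripe on top marks its +x edge. With the notch off the tongue the die enters only 7 mm and rests on the tongue, perhaps a little tilted; with it over the tongue it sinks 9 mm more and its disc stands 4 mm proud.
- seat (a point): Centre of the well's floor, 10 mm above the bench, axes as the carrier's; the die's origin ends here. From the well's wall a rigid tongue, 8 mm wide, 9 mm high, reaches in to 23.5 mm off the axis. Its angle is not reported: it is locked anywhere from 0.2 to 2.0 rad counterclockwise (seen from above) of the carrier's +x. The notch (die's +x) passes over it when within about 0.05 rad, at most 0.1.
- jar: Bystander: amber jar with a blue cap, 66 mm in diameter, 95 mm high; origin at the centre of its underside.
- bowl: Bystander: small steel bowl, 110 mm across the rim, 50 mm high; origin at the centre of its underside.
- scraper: Bystander: dough scraper lying flat, steel blade with a round dark wooden handle, about 120 x 140 mm, 22 mm high; origin on the bench near the middle of it.

How it is judged:
By the outcome, as a careful person would: the job done as asked, in the order asked, and still so for the second after the job is handed in, with the robot touching nothing.
It also fails if it takes over 72 s, if anything falls off the work surface, if the arm or the gripper's body presses on something with over 40 N, if the wrist force passes 120 N, or if a joint passes its speed limit or range.

## Robot

A 7-joint arm with a two-finger parallel gripper is mounted at the origin on the work surface. World frame = base frame: x ahead of the robot, y to its left, z up, the work surface at z = 0. Lengths are in m, angles in rad, forces in N, time in s.
With the tool pointing down it reaches from about 0.425 to 0.95 m from the base axis. Payload 4.7 kg.
Tool frame: the origin (TCP) lies between the finger pads; the fingertips stand 17 mm ahead of it and the grasp point (between the pads) lies 2 mm behind it; y points along the fingers, x is the direction in which the jaws open and shut, and the axes are right-handed (so a half turn about y gives the same grasp; the last joint's range is limited). The gripper opens to 85 mm and grips with 20 to 120 N. Pads are 22 mm wide; open, the fingers measure 114 mm over their backs; the gripper's body (76 mm by 85 mm) begins 54 mm behind the grasp point. The pads swing forward as they close: fully open they stand 13 mm farther back than shut.
Start: joints at [1.271, 0.469, -0.049, 1.532, 0.024, 1.141, -0.082], TCP at [0.181, -0.65, 0.248] pointing down, gripper open.
Joint ranges: [-2.59, 2.59], [-0.33, 1.99], [-1.39, 1.29], [0.1, 2.45], [-1.04, 4.18], [0.21, 1.99], [-2.66, 2.66]. Speed limits (rad/s): [2.57, 2.57, 3.14, 3.14, 3.14, 3.14, 3.14].

## Interface

Orientations are given as a unit quaternion [w, x, y, z].
In Python, from bench import bot gives the robot as it stands.
- The arm moves only by the tool drive_tool, never from a script. Its argument "deltas" is a list of rows, each a list of 2 entries, a list of its own where there are three numbers: the shift along the world's x, y, z scaled (see below), then the turn about the world's z scaled (see below). In form: [[[x, y, z], yaw], ...]. A call has 1 to 12 rows; each row is the pose to reach, as a shift and turn from the pose measured when the call began; what a row does not reach only later rows make up. The controller multiplies each number of a shift by 0.3 m and each number of a turn by 0.5 rad. A row lasts 1/12 s, in which the tool goes at most 41.7 mm and 7.16 degrees, less where a joint would pass 70% of its speed; a pose out of reach is approached as far as the arm can. A call with a number of a shift or a turn outside -1 to 1 is refused whole. A call with a gripper value outside its range is refused whole. "fingers" is the closure, from 0 (fully open) to 1 (shut), set as the call begins (left out, the last holds). The fingers move at their own pace and stop on an object; the grip force is fixed at half the most. Time passes only in rows, so rows that repeat a pose let the fingers close. It gives the time, the measured TCP pose, the force and the opening at its end, in the units of the state.
- bot.state(): the state, without advancing time (a new reading comes with each control period).
- bot.snapshot(name): name is "scene" or "top"; returns a dict with "pixels" (400x640x3 uint8, blue, green, red), "vfov" (degrees; the focal length in pixels is half the picture's height over the tangent of half this angle, whatever the lens; pixels are square), "cx", "cy" (the principal point, pixels), "rvec" (rotation vector, rad) and "tvec" (3), from world to camera coordinates, as OpenCV has them. Camera axes: x right, y down, z forward; pixel columns grow to the right and rows downward; lengths in m; the calibration is good to about 2 mm. A picture is of the moment at which its call begins. There is no depth.
- bot.job_done(): hands the job in, once; it reports no verdict.
The state is a dict: "clock": time; "q": joint angles; "qd": joint speeds; "joint_torque": joint torques, N m; "position": TCP position; "tcp_rot": TCP orientation; "force": force on the tool from outside, world axes, zero at the start; "wrist_torque": the same for the moment, N m; "width": finger opening in m.
Only numpy, scipy, OpenCV 4.12 (cv2) and the standard library are available. Lean on these libraries where they do the work, as an engineer would, in place of code of your own. Each camera call takes 0.05 s, during which the arm holds its last target.

## Working session

There is one attempt and no reset: what is moved stays moved. The work goes in short steps, Python scripts to look and compute and a tool call to move; the robot and the scene stay as the last step left them, time stands still between calls to the robot, and variables do not carry over. Pictures are saved under pics/ and viewed, and the job is handed in when it is done.

Besides the shell and the picture viewer there is one more tool, called after "Emit:" by a JSON object that holds its "method" and its "body". drive_tool: Moves the arm, as the interface text tells. Shifts and turns lie within -1 to 1; 1 stands for 0.3 m of shift or 0.5 rad of turn. Its arguments: {"type":"object","properties":{"deltas":{"type":"array","items":{"type":"array"}},"fingers":{"type":"number"}},"required":["deltas"]}

```bash
mkdir -p pics; ls
python3 - <<'E'
from bench import bot
import cv2
print(bot.state())
for n in("scene","top"):
    s=bot.snapshot(n); cv2.imwrite(f"pics/{n}0.png",s["pixels"]); print({k:s[k] for k in s if k!="pixels"})
E
```

```text
pics
{'clock': 0.0, 'q': array([ 1.27108305,  0.46949219, -0.04859828,  1.53372357,  0.02411719,
        1.14098112, -0.08231819]), 'qd': array([-4.58864876e-04,  3.59220967e-04,  6.52573018e-05,  7.85612854e-04,
       -2.13991260e-03,  1.03905361e-04,  1.65391817e-03]), 'joint_torque': array([-1.02407845e-03, -5.10312438e+01, -4.67523350e-02, -2.37715709e+01,
        1.06868148e-02,  7.40294927e-03,  1.62710899e-05]), 'position': array([ 0.18043145, -0.64985628,  0.24721463]), 'tcp_rot': array([ 0.56333125, -0.56251831,  0.42850591, -0.42733329]), 'force': array([0.22870997, 0.66488992, 0.33102658]), 'wrist_torque': array([-0.03328486,  0.05564856,  0.00586841]), 'width': 0.08521936232793341}
{'vfov': 49.93189061566182, 'cx': 319.07814519421527, 'cy': 190.45208854358918, 'rvec': array([ 1.87484001,  1.56341935, -0.69691874]), 'tvec': array([-0.11819897, -0.39856106,  1.55983374])}
{'vfov': 49.56211432881506, 'cx': 320.1114469951309, 'cy': 202.7163312563753, 'rvec': array([ 2.16809337, -2.15740101,  0.09270648]), 'tvec': array([-0.00363101,  0.62252733,  1.12350509])}
```

View pics/scene0.png

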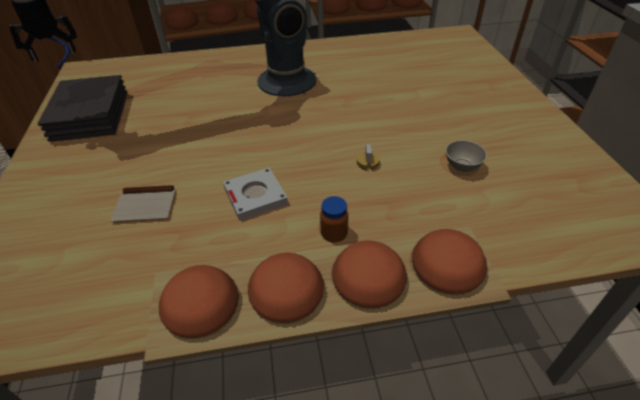

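View pics/top0.png

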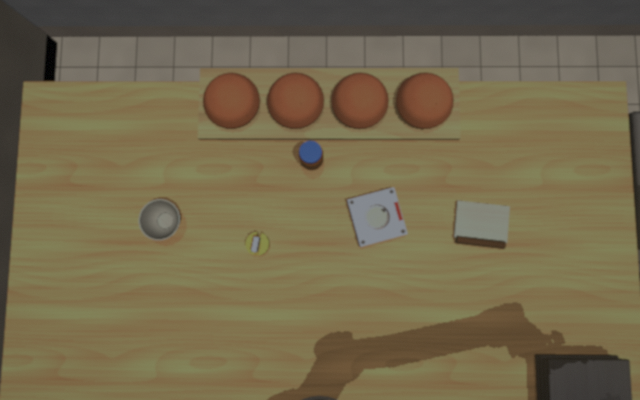

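Top view: die at about (257,243), carrier (377,216) with the stripe on its right at (398,211), bowl (160,219), jar (311,153), scraper (481,224). I'll zoom in next.

```bash
cat > h.py <<'E'
import numpy as np, cv2
from bench import bot
def cam(s):
    f=200/np.tan(np.radians(s["vfov"])/2); K=np.array([[f,0,s["cx"]],[0,f,s["cy"]],[0,0,1]])
    R=cv2.Rodrigues(np.array(s["rvec"]))[0]; return K,R,np.array(s["tvec"])
def ray(s,uv,z):
    K,R,t=cam(s); C=-R.T@t; uv=np.atleast_2d(np.asarray(uv,float))
    d=(R.T@np.linalg.solve(K,np.c_[uv,np.ones(len(uv))].T)).T
    return C+d*((z-C[2])/d[:,2])[:,None]
def proj(s,P):
    K,R,t=cam(s); return cv2.projectPoints(np.atleast_2d(np.asarray(P,float)),np.array(s["rvec"]),t,K,None)[0][:,0]
def crop(s,name,u,v,r,k=12):
    p=s["pixels"][v-r:v+r,u-r:u+r]; cv2.imwrite(name,cv2.convertScaleAbs(cv2.resize(p,None,fx=k,fy=k,interpolation=cv2.INTER_CUBIC),alpha=1.3))
E
python3 - <<'E'
from h import *
s=bot.snapshot("top"); a=bot.snapshot("scene")
K,R,t=cam(s); print("C",-R.T@t,K[0,0]); K,R,t=cam(a); print("C",-R.T@t)
def g(s,u,v,r,k):
    return cv2.convertScaleAbs(cv2.resize(s["pixels"][v-r:v+r,u-r:u+r],(400,400),interpolation=cv2.INTER_CUBIC),alpha=1.4)
cv2.imwrite("pics/z1.png",np.hstack([g(s,257,243,20,10),g(s,377,216,36,10)]))
cv2.imwrite("pics/z2.png",np.hstack([g(a,369,158,20,10),g(a,256,192,36,10)]))
print(ray(s,[[257,243],[377,216],[160,219],[311,153],[481,224]],0.02))
E
```

```text
C [ 0.50668564 -0.0179881   1.18015391] 433.2157533344197
C [ 1.41012681 -0.10846891  0.77825453]
[[ 0.51476382  0.16768765  0.02      ]
 [ 0.58855869 -0.15297264  0.02      ]
 [ 0.57773408  0.43111757  0.02      ]
 [ 0.75970032  0.02521594  0.02      ]
 [ 0.56849001 -0.42938109  0.02      ]]
```

View pics/z1.png

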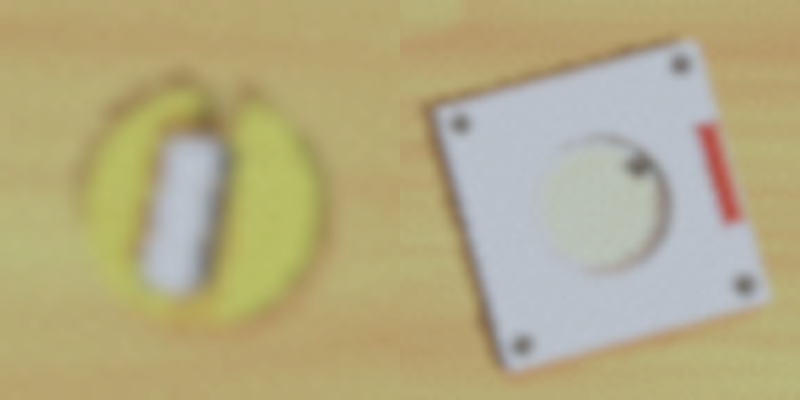

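View pics/z2.png

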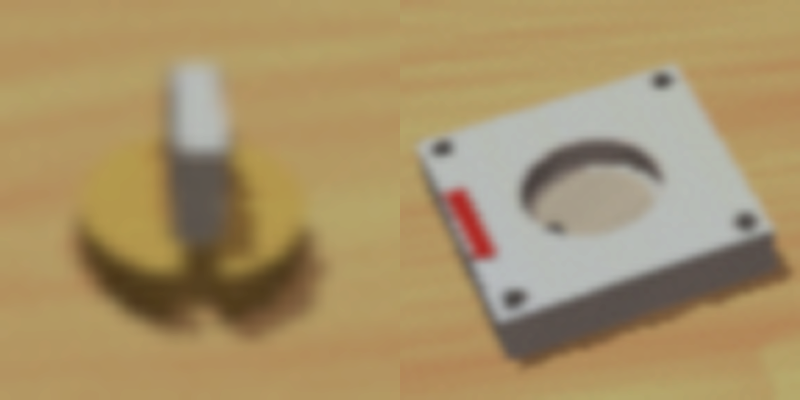

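Both views show the die's notch pointing away from the robot. A small dark spot in the well at zoom (640,165) may be the tongue. I'll measure next.

Run:
```python
from h import *
S={"top":bot.snapshot("top"),"scene":bot.snapshot("scene")}
for n,s in S.items():
    im=s["pixels"]; hsv=cv2.cvtColor(cv2.resize(im,None,fx=4,fy=4,interpolation=cv2.INTER_CUBIC),cv2.COLOR_BGR2HSV)
    up=lambda c:(np.asarray(c,float)+.5)/4-.5
    def comp(m,uv):
        _,l,st,ce=cv2.connectedComponentsWithStats(m.astype(np.uint8)); 
        k=l[uv[1]*4-12:uv[1]*4+12,uv[0]*4-12:uv[0]*4+12]; k=k[k>0]; k=np.bincount(k).argmax(); return l==k
    H,Sa,V=[hsv[...,i].astype(int) for i in range(3)]
    # sample
    if n=="top":
        cu,cv_=362,216; du,dv=257,243
    else: cu,cv_=(250,180); du,dv=369,155
    print(n,"hsv",hsv[cv_*4,cu*4],hsv[dv*4,du*4],hsv[(dv)*4,(du+6)*4],hsv[dv*4,(du+18)*4])
    w=comp((Sa<45)&(V>100),(cu,cv_))
    c=max(cv2.findContours(w.astype(np.uint8),cv2.RETR_EXTERNAL,cv2.CHAIN_APPROX_NONE)[0],key=cv2.contourArea)
    r=cv2.minAreaRect(c); q=cv2.approxPolyDP(cv2.convexHull(c),20,True)[:,0]
    print("corners",up(q).tolist()); P=ray(s,up(q),.026); print(P[:,:2].round(4).tolist(),"mean",P.mean(0))
    for i in range(len(P)):
        d=P[(i+1)%len(P)]-P[i]; print(np.linalg.norm(d[:2]).round(4),np.arctan2(d[1],d[0]).round(3))
    red=((H<8)|(H>172))&(Sa>130)&(V>80)
    _,l,st,ce=cv2.connectedComponentsWithStats(red.astype(np.uint8))
    for i in range(1,len(st)):
        if st[i,4]>100 and np.linalg.norm(up(ce[i])-[cu,cv_])<50: print("red",ray(s,up(ce[i]),.026),st[i,4])
    b=comp((Sa<40)&(V>90),(du,dv))
    c=max(cv2.findContours(b.astype(np.uint8),cv2.RETR_EXTERNAL,cv2.CHAIN_APPROX_NONE)[0],key=cv2.contourArea)
    r=cv2.minAreaRect(c); bx=ray(s,up(cv2.boxPoints(r)),.053); print("bar",r,bx[:,:2].round(4).tolist(),bx.mean(0))
    print(up(r[0]))
```

```text
top hsv [108  21 144] [108  19 132] [ 31 118 134] [ 22  97 131]
corners [[393.625, 187.125], [406.875, 233.625], [359.625, 245.875], [346.875, 199.375]]
[[0.6659, -0.1973], [0.5417, -0.231], [0.5087, -0.1058], [0.6324, -0.0721]] mean [ 0.58715534 -0.15154462  0.026     ]
0.1287 -2.877
0.1295 1.829
0.1282 0.266
0.1297 -1.309
red [[ 0.60289042 -0.20828578  0.026     ]] 359
bar ((1021.2229614257812, 976.9417114257812), (25.545299530029297, 63.7602424621582), 11.888657569885254) [[0.4938, 0.1797], [0.5342, 0.1721], [0.5308, 0.1557], [0.4905, 0.1634]] [0.51231571 0.16774037 0.053     ]
[254.93074036 243.86042786]
scene hsv [ 50   6 134] [15 46 67] [ 22 147 128] [ 21 112 128]
corners [[269.375, 168.125], [286.125, 197.375], [236.875, 212.625], [223.125, 181.625]]
[[0.5093, -0.1046], [0.6311, -0.0731], [0.661, -0.1972], [0.5403, -0.2291]] mean [ 0.58543581 -0.15097965  0.026     ]
0.1258 0.253
0.1276 -1.334
0.1249 -2.883
0.1283 1.815
red [[ 0.59887866 -0.20704137  0.026     ]] 543
bar ((1475.5, 596.0), (34.0, 21.0), 90.0) [[0.4924, 0.167], [0.4952, 0.1812], [0.5317, 0.1715], [0.529, 0.1577]] [0.51207273 0.16936054 0.053     ]
[368.5   148.625]
```

Run:
```python
from h import *
for n,uv in(("top",(384.2,209.7)),("scene",(220+155/5.556,156+228/5.556))):
    s=bot.snapshot(n)
    c=np.array([.5863,-.1513,0]) if n=="top" else np.array([.5854,-.1510,0])
    if n=="top": c=np.array([.5872,-.1515,0])
    for z in(.011,.015,.019,.026):
        p=ray(s,uv,z)[0]-c; print(n,z,p.round(4),np.hypot(*p[:2]),np.arctan2(p[1],p[0]),"rel",np.arctan2(p[1],p[0])+1.312)
    im=s["pixels"]; g=cv2.cvtColor(im,cv2.COLOR_BGR2GRAY)
    u,v=map(int,np.round(proj(s,c+[0,0,.015])[0])); print(u,v); 
    u,v=map(int,uv); print(g[v-5:v+6,u-6:u+7])
    g2=cv2.convertScaleAbs(cv2.resize(im[v-18:v+18,u-18:u+18],(600,600),interpolation=cv2.INTER_NEAREST),alpha=1.6); cv2.imwrite(f"pics/w_{n}.png",g2)
# tool yaw
from scipy.spatial.transform import Rotation as Ro
st=bot.state();q=st["tcp_rot"]; M=Ro.from_quat(np.r_[q[1:],q[0]]).as_matrix(); print(M.round(3))
```

```text
top 0.011 [ 0.0191 -0.0221  0.011 ] 0.02921646411452129 -0.8562621554043138 rel 0.4557378445956862
top 0.015 [ 0.0188 -0.0215  0.015 ] 0.028591099363280758 -0.8530713148508227 rel 0.4589286851491774
top 0.019 [ 0.0185 -0.021   0.019 ] 0.027966038728379303 -0.8497378040202581 rel 0.46226219597974194
top 0.026 [ 0.0179 -0.0201  0.026 ] 0.026872978220506848 -0.8435311582768442 rel 0.46846884172315584
376 217
[[123 122 124 128 133 136 137 136 137 137 137 136 137]
 [121 118 117 119 125 128 132 135 137 137 136 136 137]
 [129 127 125 122 118 117 120 129 134 136 137 137 137]
 [134 134 132 128 120 109 104 114 127 135 136 137 137]
 [135 135 132 123 110  97  88  95 113 128 135 137 137]
 [135 134 127 112  95  82  77  82  96 116 130 136 137]
 [135 135 129 115  96  81  82  87  94 105 121 132 136]
 [135 135 133 127 112 100  97 107 107 102 113 129 135]
 [135 136 134 133 129 121 121 123 120 104 105 122 133]
 [135 136 135 134 133 132 132 132 124 107 101 115 131]
 [135 134 134 134 135 134 134 133 124 108 100 111 129]]
scene 0.011 [ 0.01   -0.0181  0.011 ] 0.02066730051412314 -1.0635511140774576 rel 0.2
[... 307 characters left out ...]
5574781944503
254 192
[[108  79  75  91 106 113 114 114 113 113 114 113 113]
 [116  95  87  97 109 113 113 113 113 113 113 114 113]
 [127 114 102 103 111 112 112 111 113 113 113 113 114]
 [131 126 116 111 112 108 105 106 110 113 114 114 115]
 [132 131 128 124 117 102  86  87 101 111 114 114 115]
 [133 132 133 130 123 108  92  87  98 112 117 118 117]
 [133 132 133 132 130 127 121 116 117 123 125 124 125]
 [133 132 132 133 133 132 132 130 130 131 131 130 130]
 [133 133 133 133 133 132 133 133 132 132 132 132 132]
 [133 132 133 132 133 133 133 132 133 133 132 132 133]
 [133 132 132 132 132 133 133 133 132 132 132 132 133]]
[[ 0.267 -0.     0.964]
 [-0.964  0.     0.267]
 [-0.    -1.     0.   ]]
```

View pics/w_top.png

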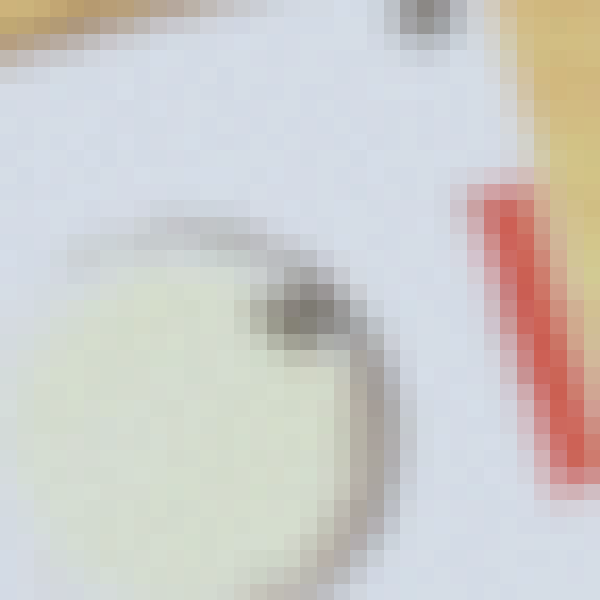

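View pics/w_scene.png

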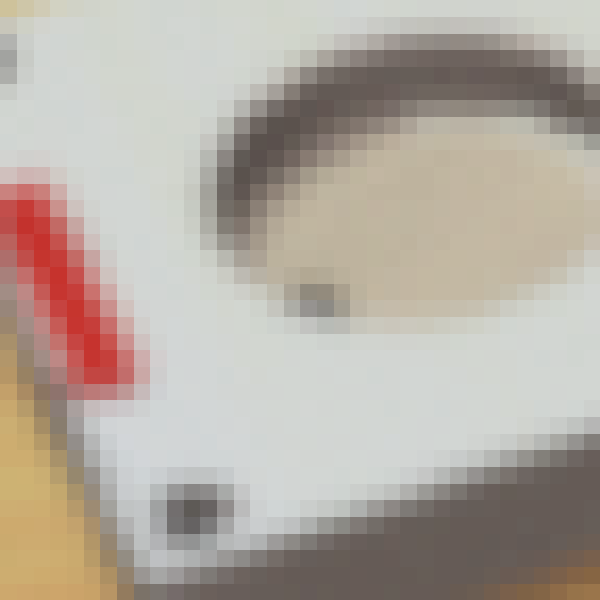

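The dark spot gives a consistent tongue angle in both views: world about -0.85, or 0.46 relative to the carrier. I'll take that as the first hypothesis and confirm it by feel. Now the approach to the die.

Emit:
{"method": "drive_tool", "body": {"deltas": [[[0.09,0.08,0],-0.04],[[0.18,0.17,0],-0.09],[[0.27,0.25,0],-0.14],[[0.36,0.33,0],-0.18],[[0.45,0.42,0],-0.23],[[0.54,0.5,0],-0.28],[[0.63,0.58,0],-0.32],[[0.72,0.66,0],-0.37],[[0.81,0.75,0],-0.41],[[0.9,0.83,0],-0.46],[[0.9,0.83,0],-0.46]], "fingers": 0.3}}

```text
clock: 1.32
position: [0.4579, -0.3934, 0.2485]
tcp_rot: [0.515, -0.511, 0.486, -0.487]
force: [1.4, 1.1, 0.2]
width: 0.0597
```

Emit:
{"method": "drive_tool", "body": {"deltas": [[[0.02,0.12,-0.02],-0.06],[[0.04,0.24,-0.04],-0.12],[[0.06,0.36,-0.06],-0.18],[[0.08,0.48,-0.08],-0.24],[[0.1,0.6,-0.1],-0.3],[[0.12,0.72,-0.12],-0.36],[[0.14,0.84,-0.14],-0.42],[[0.16,0.93,-0.16],-0.46],[[0.16,0.93,-0.16],-0.46]]}}

```text
clock: 2.07
position: [0.5065, -0.1073, 0.1999]
tcp_rot: [0.459, -0.454, 0.541, -0.539]
force: [1.0, -1.0, -0.1]
width: 0.0599
```

Emit:
{"method": "drive_tool", "body": {"deltas": [[[0.0,0.12,-0.02],0],[[0.0,0.24,-0.06],0],[[0.0,0.36,-0.1],0],[[0.0,0.48,-0.14],0],[[0.01,0.6,-0.18],0],[[0.02,0.72,-0.22],0],[[0.02,0.84,-0.26],0],[[0.02,0.93,-0.3],0],[[0.02,0.93,-0.3],0],[[0.02,0.93,-0.3],0]]}}

```text
clock: 2.9
position: [0.512, 0.173, 0.1093]
tcp_rot: [0.46, -0.455, 0.54, -0.538]
force: [0.1, -0.6, -0.5]
width: 0.0598
```

```bash
cat >> h.py <<'E'
from scipy.spatial.transform import Rotation as Ro
def tool(st=None):
    st=st or bot.state(); q=st["tcp_rot"]; M=Ro.from_quat(np.r_[q[1:],q[0]]).as_matrix()
    return st["position"],np.arctan2(M[1,0],M[0,0]),M,st
E
python3 -c "
from h import *
p,y,M,st=tool(); print(p,y,y+np.pi/2,M.round(3).tolist(),st['q'].round(2),st['force'],st['clock'])"
```

```text
[0.51204913 0.17297099 0.10926756] -1.7338651500053401 -0.16306882321044358 [[-0.162, 0.004, 0.987], [-0.987, 0.006, -0.162], [-0.007, -1.0, 0.003]] [-0.16  0.44 -0.31  1.98  0.18  0.75 -2.31] [ 0.07483339 -0.63780189 -0.5130932 ] 2.9
```

Emit:
{"method": "drive_tool", "body": {"deltas": [[[0,-0.015,-0.03],-0.05],[[0,-0.015,-0.06],-0.05],[[0,-0.015,-0.1],-0.05],[[0,-0.015,-0.14],-0.05],[[0,-0.015,-0.18],-0.05],[[0,-0.015,-0.21],-0.05],[[0,-0.015,-0.22],-0.05],[[0,-0.015,-0.22],-0.05]]}}

```text
clock: 3.57
position: [0.5114, 0.1683, 0.042]
tcp_rot: [0.453, -0.449, 0.546, -0.544]
force: [-0.3, 0.5, 0.4]
width: 0.0597
```

Run:
```python
from h import *
p,y,M,st=tool(); print(p,y+np.pi/2,st['force'],st['clock'])
a=bot.snapshot("scene"); s=bot.snapshot("top")
def g(s,u,v,r): return cv2.convertScaleAbs(cv2.resize(s["pixels"][v-r:v+r,u-r:u+r],(400,400),interpolation=cv2.INTER_CUBIC),alpha=1.4)
cv2.imwrite("pics/g1.png",np.hstack([g(a,369,150,30),g(s,257,243,30)]))
```

```text
[0.51136372 0.16825962 0.04202256] -0.1879367588004317 [-0.31131702  0.54672298  0.35065439] 3.5667
```

View pics/g1.png

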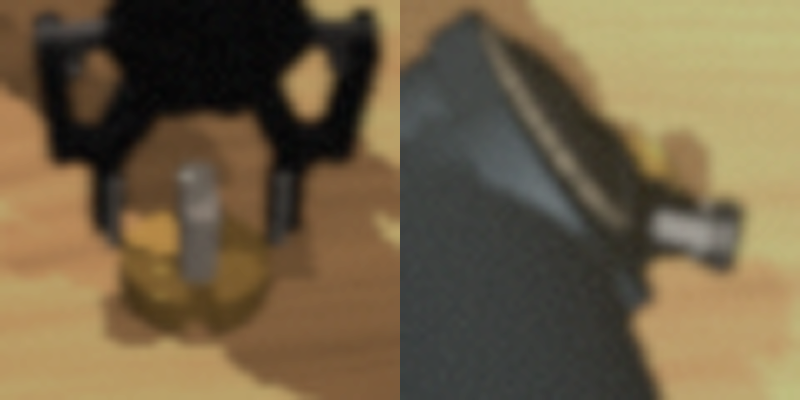

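The bar stands between the two fingers (scene zoom, bar at x≈198, fingers at 110 and 285), so I'll close. Raising the tool slightly will keep the swinging tips clear of the disc.

Emit:
{"method": "drive_tool", "body": {"deltas": [[[0,0,0.005],0],[[0,0,0.005],0],[[0,0,0.005],0],[[0,0,0.005],0],[[0,0,0.005],0],[[0,0,0.005],0],[[0,0,0.005],0],[[0,0,0.005],0]], "fingers": 1}}

```text
clock: 4.33
position: [0.5126, 0.1689, 0.0454]
tcp_rot: [0.454, -0.448, 0.545, -0.544]
force: [-0.2, 1.4, 6.8]
width: 0.0131
```

Emit:
{"method": "drive_tool", "body": {"deltas": [[[0,0,0.02],0],[[0,0,0.04],0],[[0,0,0.07],0],[[0,0,0.1],0],[[0,0,0.14],0],[[0,0,0.18],0],[[0,0,0.2],0],[[0,0,0.2],0],[[0,0,0.2],0]]}}

```text
clock: 5.08
position: [0.5128, 0.1689, 0.106]
tcp_rot: [0.454, -0.448, 0.545, -0.544]
force: [-0.3, 0.2, -3.0]
width: 0.0126
```

Run:
```python
from h import *
p,y,M,st=tool(); print(p,y+np.pi/2,st['force'],st['wrist_torque'],st['clock'],M[:,1])
a=bot.snapshot("scene"); s=bot.snapshot("top")
def g(s,u,v,r): return cv2.convertScaleAbs(cv2.resize(s["pixels"][v-r:v+r,u-r:u+r],(400,400),interpolation=cv2.INTER_CUBIC),alpha=1.4)
u,v=proj(a,p)[0].astype(int); u2,v2=proj(s,p)[0].astype(int); print(u,v,u2,v2)
cv2.imwrite("pics/g2.png",np.hstack([g(a,u,v,30),g(s,u2,v2,30)]))
```

```text
[0.51280487 0.16889651 0.10597283] -0.18794757750344937 [-0.25365801  0.23094701 -3.0260541 ] [0.05231534 0.03117376 0.01642561] 5.0833 [ 0.00595132  0.00705343 -0.99995741]
369 132 250 243
```

View pics/g2.png

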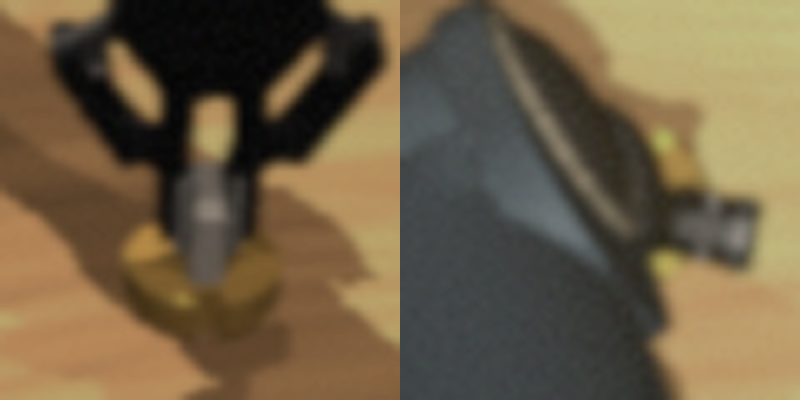

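The die is held upright, with about 3 N of load, and the bar is in the pads. Carrying it over the well.

Emit:
{"method": "drive_tool", "body": {"deltas": [[[0.02,-0.08,0],-0.1],[[0.05,-0.19,0],-0.2],[[0.07,-0.3,0],-0.3],[[0.1,-0.41,0],-0.4],[[0.12,-0.52,0],-0.5],[[0.15,-0.63,0],-0.6],[[0.18,-0.74,0],-0.7],[[0.2,-0.84,0],-0.76],[[0.21,-0.9,0],-0.8],[[0.21,-0.9,0],-0.8]]}}

```text
clock: 6.02
position: [0.575, -0.1072, 0.1042]
tcp_rot: [-0.333, 0.329, -0.624, 0.625]
force: [-0.4, -0.9, -1.7]
width: 0.013
```

Emit:
{"method": "drive_tool", "body": {"deltas": [[[0.01,-0.05,0],-0.1],[[0.02,-0.1,0],-0.2],[[0.025,-0.14,0],-0.3],[[0.03,-0.16,0],-0.4],[[0.03,-0.163,0],-0.5],[[0.03,-0.163,0],-0.52],[[0.03,-0.163,0],-0.52],[[0.03,-0.163,0],-0.52]]}}

```text
clock: 6.68
position: [0.584, -0.1554, 0.1041]
tcp_rot: [-0.25, 0.246, -0.662, 0.663]
force: [-0.4, 0.1, -2.2]
width: 0.0131
```

Run:
```python
from h import *
p,y,M,st=tool(); print(p,y+np.pi/2,st['force'],st['wrist_torque'],st['clock'],M[:,1],st['q'].round(2))
a=bot.snapshot("scene"); s=bot.snapshot("top")
def g(s,u,v,r): return cv2.convertScaleAbs(cv2.resize(s["pixels"][v-r:v+r,u-r:u+r],(400,400),interpolation=cv2.INTER_CUBIC),alpha=1.4)
u,v=proj(a,p)[0].astype(int); u2,v2=proj(s,p)[0].astype(int); print(u,v,u2,v2)
cv2.imwrite("pics/g3.png",np.hstack([g(a,u,v+15,36),g(s,u2,v2,36)]))
```

```text
[ 0.58396065 -0.1553752   0.10412227] -0.8545556133566388 [-0.41351943  0.12245863 -2.16597517] [ 0.01857384  0.02339346 -0.00081153] 6.6833 [ 5.12020478e-03  4.72429815e-04 -9.99986780e-01] [ 0.25  0.51 -0.08  1.84  0.05  0.79 -2.28]
248 165 381 215
```

View pics/g3.png

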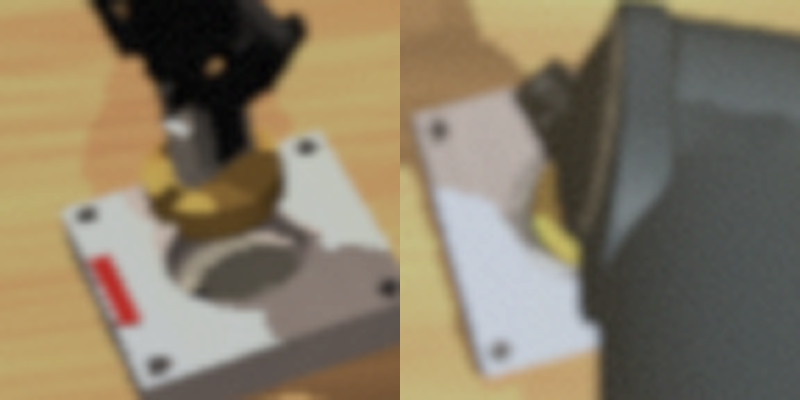

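Emit:
{"method": "drive_tool", "body": {"deltas": [[[0.004,0.017,-0.02],0],[[0.004,0.017,-0.04],0],[[0.004,0.017,-0.06],0],[[0.004,0.017,-0.08],0],[[0.004,0.017,-0.095],0],[[0.004,0.017,-0.1],0],[[0.004,0.017,-0.1],0],[[0.004,0.017,-0.1],0]]}}

```text
clock: 7.45
position: [0.5852, -0.1505, 0.0741]
tcp_rot: [-0.249, 0.246, -0.662, 0.663]
force: [0.6, -0.7, -2.0]
width: 0.0129
```

```bash
cat > look.py <<'E'
from h import *
import sys
p,y,M,st=tool(); print(p.round(4),(y+np.pi/2).round(3),st['force'].round(1),st['wrist_torque'].round(2),st['clock'],M[:2,1].round(4))
a=bot.snapshot("scene")
v,u=190,256;r=24
im=cv2.convertScaleAbs(cv2.resize(a["pixels"][v-r:v+r,u-r:u+r],(576,576),interpolation=cv2.INTER_CUBIC),alpha=1.5)
cv2.imwrite(f"pics/{sys.argv[1]}.png",im)
E
python3 look.py l1
```

```text
[ 0.5852 -0.1505  0.0741] -0.855 [ 0.6 -0.7 -2. ] [-0.    0.05  0.01] 7.45 [0.0052 0.0004]
```

View pics/l1.png

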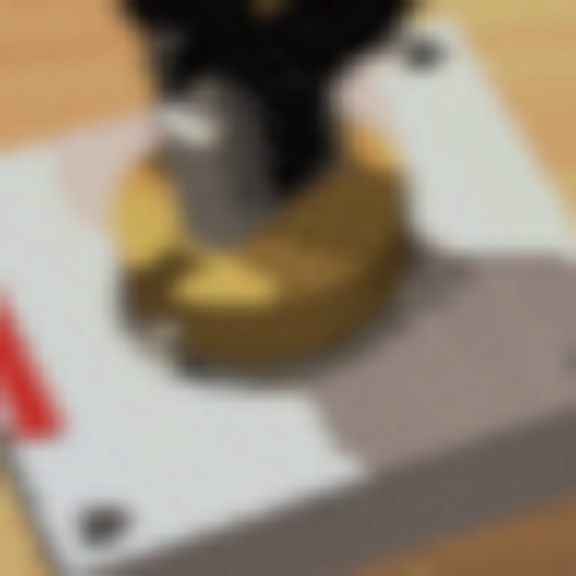

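The notch at (165,320) faces the tongue side and the die looks centred over the well. Lowering slowly.

Emit:
{"method": "drive_tool", "body": {"deltas": [[[0,0,-0.003],0],[[0,0,-0.006],0],[[0,0,-0.009],0],[[0,0,-0.012],0],[[0,0,-0.015],0],[[0,0,-0.018],0],[[0,0,-0.018],0]]}}

```text
clock: 8.08
position: [0.5852, -0.1505, 0.0687]
tcp_rot: [-0.25, 0.246, -0.662, 0.663]
force: [0.3, 0.2, -2.5]
width: 0.0131
```

Emit:
{"method": "drive_tool", "body": {"deltas": [[[0,0,-0.003],0],[[0,0,-0.006],0],[[0,0,-0.009],0],[[0,0,-0.01],0],[[0,0,-0.01],0]]}}

```text
clock: 8.5
position: [0.5851, -0.1505, 0.0656]
tcp_rot: [-0.249, 0.246, -0.662, 0.663]
force: [0.2, -0.7, -3.0]
width: 0.013
```

Emit:
{"method": "drive_tool", "body": {"deltas": [[[0,0,-0.003],0],[[0,0,-0.006],0],[[0,0,-0.008],0],[[0,0,-0.008],0]]}}

```text
clock: 8.83
position: [0.585, -0.1505, 0.063]
tcp_rot: [-0.249, 0.246, -0.662, 0.663]
force: [-0.5, -1.5, -2.4]
width: 0.0132
```

Emit:
{"method": "drive_tool", "body": {"deltas": [[[0,0,-0.003],0],[[0,0,-0.006],0],[[0,0,-0.006],0],[[0,0,-0.006],0]]}}

```text
clock: 9.17
position: [0.585, -0.1504, 0.0611]
tcp_rot: [-0.249, 0.246, -0.662, 0.663]
force: [0.4, -0.0, -2.7]
width: 0.0127
```

Emit:
{"method": "drive_tool", "body": {"deltas": [[[0,0,-0.003],0],[[0,0,-0.006],0],[[0,0,-0.006],0],[[0,0,-0.006],0]]}}

```text
clock: 9.5
position: [0.5849, -0.1504, 0.0592]
tcp_rot: [-0.249, 0.246, -0.662, 0.663]
force: [-0.4, -0.4, -2.6]
width: 0.0129
```

Emit:
{"method": "drive_tool", "body": {"deltas": [[[0,0,-0.003],0],[[0,0,-0.006],0],[[0,0,-0.006],0],[[0,0,-0.006],0]]}}

```text
clock: 9.83
position: [0.5849, -0.1504, 0.0573]
tcp_rot: [-0.249, 0.246, -0.662, 0.663]
force: [0.6, 0.2, -1.3]
width: 0.0125
```

Emit:
{"method": "drive_tool", "body": {"deltas": [[[0,0,-0.003],0],[[0,0,-0.006],0],[[0,0,-0.006],0],[[0,0,-0.006],0]]}}

```text
clock: 10.17
position: [0.5848, -0.1504, 0.0555]
tcp_rot: [-0.249, 0.246, -0.662, 0.663]
force: [0.3, -0.7, -2.0]
width: 0.013
```

```bash
python3 look.py l2
```

```text
[ 0.5848 -0.1504  0.0555] -0.855 [ 0.3 -0.7 -2. ] [ 0.04  0.04 -0.02] 10.1667 [0.0041 0.0006]
```

View pics/l2.png

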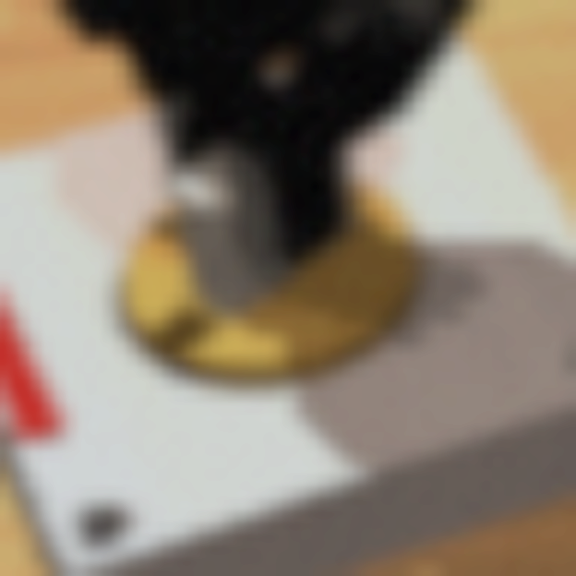

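The die has sunk almost flush, with only a few mm of rim showing and the notch at (180,330), so it is over the tongue. I'll keep going down gently until it touches the floor.

Emit:
{"method": "drive_tool", "body": {"deltas": [[[0,0,-0.002],0],[[0,0,-0.004],0],[[0,0,-0.004],0],[[0,0,-0.004],0]]}}

```text
clock: 10.55
position: [0.5849, -0.1504, 0.0553]
tcp_rot: [-0.249, 0.246, -0.662, 0.663]
force: [-2.6, 1.2, 6.0]
width: 0.0128
```

Contact at TCP z = 0.0553, where home is expected (grasp height 0.0454 + 0.010), with about 8 N net. Releasing.

Emit:
{"method": "drive_tool", "body": {"deltas": [[[0,0,0],0],[[0,0,0],0],[[0,0,0],0],[[0,0,0],0],[[0,0,0],0],[[0,0,0],0]], "fingers": 0.4}}

```text
clock: 11.05
position: [0.5849, -0.1504, 0.0552]
tcp_rot: [-0.249, 0.246, -0.662, 0.663]
force: [-0.2, 0.6, 0.4]
width: 0.0509
```

Emit:
{"method": "drive_tool", "body": {"deltas": [[[0,0,0.02],0],[[0,0,0.06],0],[[0,0,0.12],0],[[0,0,0.18],0],[[0,0,0.26],0],[[0,0,0.34],0],[[0,0,0.42],0],[[0,0,0.5],0],[[0,0,0.5],0]]}}

```text
clock: 11.8
position: [0.588, -0.151, 0.212]
tcp_rot: [-0.252, 0.243, -0.66, 0.665]
force: [0.7, 0.2, 0.6]
width: 0.0514
```

Emit:
{"method": "drive_tool", "body": {"deltas": [[[0,-0.1,0],0],[[-0.1,-0.22,0],0],[[-0.2,-0.34,0],0],[[-0.25,-0.46,0],0],[[-0.3,-0.58,0],0],[[-0.3,-0.7,0],0],[[-0.3,-0.82,0],0],[[-0.3,-0.94,0],0],[[-0.3,-0.97,0],0],[[-0.3,-0.97,0],0]]}}

```text
clock: 12.63
position: [0.4961, -0.446, 0.2121]
tcp_rot: [-0.25, 0.241, -0.66, 0.666]
force: [-0.4, 0.5, 0.1]
width: 0.0511
```

```bash
python3 look.py l3
python3 - <<'E'
from h import *
s=bot.snapshot("top");u,v,r=377,216,28
cv2.imwrite("pics/t3.png",cv2.convertScaleAbs(cv2.resize(s["pixels"][v-r:v+r,u-r:u+r],(560,560),interpolation=cv2.INTER_CUBIC),alpha=1.4)); cv2.imwrite("pics/tt3.png",s["pixels"])
E
```

```text
[ 0.4961 -0.446   0.2121] -0.861 [-0.4  0.5  0.1] [ 0.01  0.01 -0.04] 12.6333 [ 0.0147 -0.0038]
```

View pics/l3.png

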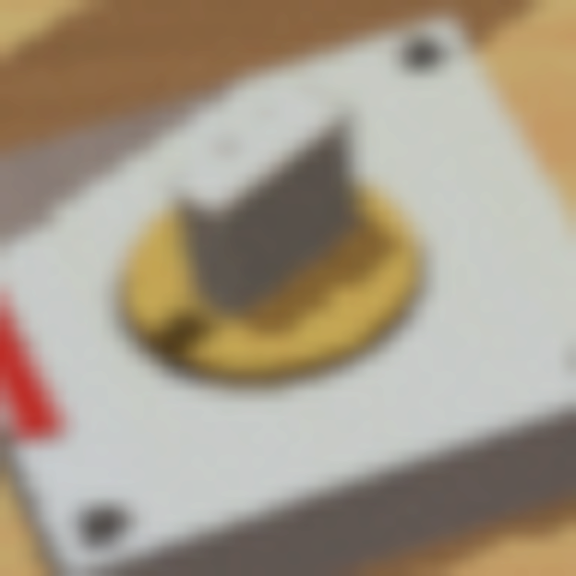

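View pics/t3.png

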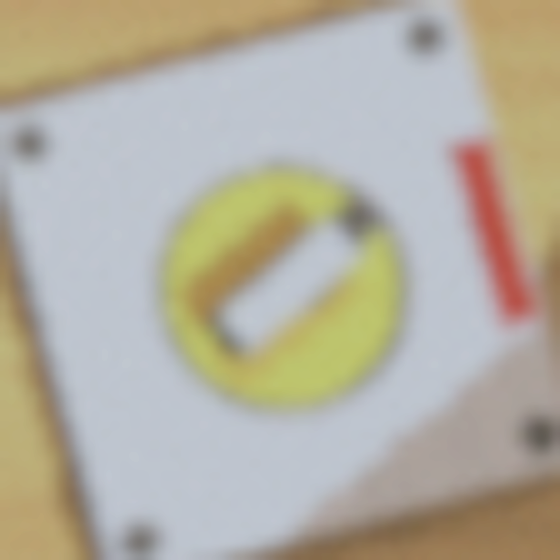

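View pics/tt3.png

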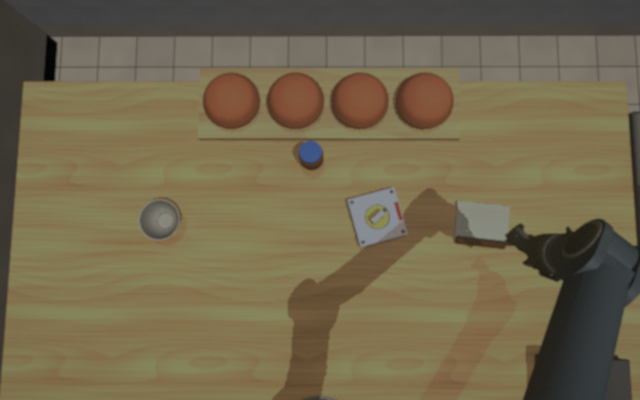

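The die sits flat, with a thin rim standing proud. The dark tongue shows inside the notch at (358,213) in the top zoom, and the bystanders haven't moved. Handing in.

```bash
python3 -c "
from bench import bot
print(bot.job_done())"
```

```text
the job is handed in; nothing more can be done
None
```

The die is in the well with its notch over the tongue, released, and the job was handed in at about 13 s on the clock.

- **Finding the angle:** A dark spot in the well showed in both cameras at about 0.46 rad from the carrier's +x. I took it for the tongue and lined the notch up with it. The die then went down in steps of about 2 mm with no resistance where it would have met the tongue, so no search turn was needed.
- **Seating:** It first touched at tool height 0.0553 m, against about 0.0554 m expected for fully home. The force at the end of that step was about 6 N up (roughly 8 N net of the die's weight).
- **Last checks:** After release and retreat, both views show the disc level and slightly proud of the block, with the tongue visible inside the notch. The jar, bowl and scraper look unmoved, and the robot is touching nothing.
- **Not checked:** I did not measure the final height or tilt more closely than the images and the contact height allow. None of the final checks failed. Before that, the two cameras differed by up to about 2 mm on position, and the spot's angle depended on the height assumed for it. An upward force of about 7 N also showed while the gripper closed on the bar. I did not trace its cause, and it was gone after the lift.

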